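Fill a film request from the reel carousel

TASK

At the records counter, lift the hanging bin off its panel and stand it on the counter under the carousel's spout. For every round film reel in the carousel, turn the wheel until its compartment faces the spout and tip the carousel with its back handle so that the reel slides into the bin, never taking reels out of the carousel with the gripper and keeping the square cartons in it. Then let the carousel back down level and carry the bin, upright with all the reels in it, to the middle of the rubber mat, leaving the other things on the counter alone.

Things in the scene. Friction and masses are not known exactly. Their poses are not given: they have to be found in the camera images.
- carousel: grey stand, fixed. Origin on the counter under the wheel's axis; the spout points to its -y, the tip handle is at +y. Foot 290 (x) x 190 (y) x 12 mm, y -75 to +115. Cheeks at x = +-138 mm, y -90 to -20, 160 mm high, carry the pan's hinge: along x at y = -60, z = 145 mm. Pan: round aluminium tray 246 mm across, its wall up to z = 202 mm, open only at the spout (gap 84 mm wide).
- tip (a joint): tilt of the pan about its hinge, rad: 0 level (at rest on a stop) to 0.9 (stop); growing lifts the handle and lowers the spout. Released, it sinks back to level by itself in about a second. Lifting takes 3 to 7 N at the handle. Reels begin to slide at 0.45 to 0.65 rad; 0.8 or more clears them.
- wheel (a joint): turn of the wheel, rad, counter-clockwise from above positive, range +-12.6; stays where left (friction 0.15 N m). Five equal compartments (1.2566 rad each) between radial dividers 34 mm high, 4 mm thick. At 0 a divider points at the spout (closed; it starts near there); a compartment is centred at the spout at odd multiples of 0.628, within 0.08 is good enough.
- wheel_centre (a point): point on the wheel's axis at the top of the wheel's floor (165 mm above the counter when level); moves with the pan. Floor radius 114 mm, hub radius 20 mm.
- turn_grip (a point): middle of the black turning bar on the hub, on the wheel's axis: 64 mm long, 14 mm thick, 42 mm tall, centred 66 mm above the wheel's floor (its foot is 11 mm above the dividers' tops, 8 mm above the pan's wall). The frame turns with the wheel: the bar is long along its y, thin along its x. Grip it from above across its thickness and turn.
- tip_handle (a point): middle of the black tip handle: round bar, 14 mm diameter, 100 mm long along the carousel's x, 172 mm from the wheel's axis, away from the spout, 180 mm above the counter when level; 42 mm clear to the pan's wall; arms 10 mm wide hold it at x = +-45 mm. It moves on an arc about the hinge (level: 232 mm out, 35 mm above the hinge), rising about 162 mm at 0.85 rad.
- spout_lip (a point): middle of the lip of the spout, at its floor; moves with the pan. Chute 88 mm wide inside, floor 2 mm below the wheel's, side walls 30 mm high, lip 153 mm from the wheel's axis when level; tipped to 0.85 rad about 135 mm from the axis and 87 mm above the counter.
- catch_spot (a point): point on the counter where the bin's centre best stands to catch the reels: 187 mm from the wheel's axis along the spout's direction.
- reel1: round film reel, white flanges and dark film, 60 mm diameter, 28 mm high, lying flat in a compartment, its centre about 75 mm from the wheel's axis; origin at its centre; about 80 g. May be absent.
- reel2: like reel1. May be absent.
- reel3: like reel1. May be absent.
- carton1: square white film carton, 46 x 46 x 40 mm high, origin under its centre, about 70 g, in a compartment of its own; it stays in the carousel.
- carton2: like carton1.
- bin: grey open bin, 150 (x) x 130 (y) x 65 mm high, walls 4 mm, about 240 g; origin under its centre. Grip tab on its -x wall. On its +x rim a hook lip (90 mm long, 20 mm out, turned down to 41 mm above the bin's bottom) hangs over the panel's edge; bottom then 45 mm up: lift 30 mm or more to free it. Hook lip fits below the tipped spout, the tab does not: stand it hook side to the carousel.
- bin_tab (a point): middle of the grip tab's free part: tab 10 mm thick (bin's x), 50 mm wide (bin's y), 80 mm above the bin's bottom; the tab's top is at 100 mm, the rim at 65 mm. 76 mm from the bin's centre along its -x.
- panel: fixed dark steel hanging panel: upright plate 12 mm thick (x), 220 mm long (y), top edge 105 mm above the counter, on a footplate; origin on the counter under the plate. The bin hangs on its -x side.
- mat: flat black rubber mat, 220 (x) x 200 (y) x 3 mm, fixed; origin under its centre.
- stapler: black stapler, 150 mm long, 50 mm high, bystander.
- stamp: wooden hand stamp, 78 mm high, bystander.
- mug: white mug, 95 mm high, bystander.
- tape: black tape dispenser, 150 mm long, 77 mm high, bystander.
There are look-alikes about, which are no part of the job. What is shaped like the bin but blue or yellow is not meant.

How it is judged:
By the outcome, as a careful person would: the job done as asked, in the order asked, and still so for the second after the job is handed in, with the robot touching nothing.
Of reel1, reel2, reel3 only 2 to 3 are there at a start; the rules pass over those that are not, and their reading is None.
At some moment in a run one of bin may be knocked a few centimetres aside while the robot is not near it.
Once in a run the grip may slacken for a moment while it holds something.
It also fails if it takes over 210 s, if anything falls off the work surface, if the arm or the gripper's body presses on something with over 40 N, if the wrist force passes 120 N, or if a joint passes its speed limit or range.

ROBOT

A 6-joint arm with a two-finger parallel gripper is mounted at the origin on the work surface. World frame = base frame: x ahead of the robot, y to its left, z up, the work surface at z = 0. Lengths are in m, angles in degrees, forces in N, time in s.
With the tool pointing down it reaches from about 0.375 to 0.75 m from the base axis. Payload 9 kg.
Tool frame: the origin (TCP) lies where the fingers leave the gripper's body, on its centre line; the fingertips stand 73 mm ahead of it and the grasp point (between the pads) lies 54 mm ahead of it (robot.tip_reach is the distance from the TCP to the fingertips, in m); z points along the fingers, y is the line along which they close (so a half turn about z gives the same grasp; the last joint's range is limited). The gripper opens to 85 mm and grips with 20 to 120 N. Pads are 22 mm wide; open, the fingers measure 114 mm over their backs; the gripper's body (76 mm by 85 mm) begins 54 mm behind the grasp point. The pads swing forward as they close: fully open they stand 13 mm farther back than shut.
Start: joints at [-76.645, 5.964, 5.575, 89.605, 0, 77.527], TCP at [0.261, -0.54, 0.304] pointing down, gripper open.
Joint ranges: [-171.21, 171.21], [-48.23, 106.86], [-62.78, 66.21], [-105.2, 120.99], [-86.42, 89.51], [-180, 180]. Speed limits (degrees/s): [127.2, 127.2, 147.25, 180, 180, 180].

INTERFACE

Orientations are given as [roll, pitch, yaw] about the fixed x, y, z axes, in that order (R = Rz(yaw) Ry(pitch) Rx(roll)).
In Python, from plant import robot gives the robot as it stands. Calls block until the motion is done:
- robot.move_pose(position, orientation): joint-space move of the TCP to a pose.
- robot.line_to(position, vel=0.15, rotation=None, guard=None): straight line of the TCP; rotation=None keeps the orientation; vel is the mean speed in m/s. With guard (N) it stops when the force on the tool has changed by that much, and returns True; else False.
- robot.goto_joints(angles): joint-space move.
- robot.set_gripper(opening): finger opening in m; the grip force is fixed at half the most; returns when the fingers have stopped.
- robot.pause(seconds).
- robot.ik(position, orientation): joint angles nearest the present ones, or None.
- robot.observe(): the state.
- robot.grab_frame(name): name is "scene" or "top" or "wrist"; returns the picture (400x640x3 uint8, blue, green, red); there is no depth.
- robot.get_calibration(name): a dict with "vertical_fov" (degrees; the focal length in pixels is half the picture's height over the tangent of half this angle, whatever the lens; pixels are square), "cx", "cy" (the principal point, pixels), "k1" (the pictures are not rectified: a ray, as slopes to the right and down, at radius r is drawn at 1 + k1 r^2 times it, then the intrinsics apply), "rvec" (rotation vector, rad) and "tvec" (3), from world to camera coordinates, as OpenCV has them. Camera axes: x right, y down, z forward; pixel columns grow to the right and rows downward; lengths in m; the calibration is good to about 2 mm. A picture is of the moment at which its call begins: read the wrist's pose just before it. get_calibration takes no time and is no camera call; for the wrist camera it gives the pose at the moment of the call.
A pose or a line that the arm cannot do raises robot.IKError and nothing moves.
- robot.job_done(): hands the job in; it is judged then, once.
The state is a dict: "time": time; "q": joint angles; "qvel": joint speeds; "joint_torque": joint torques, N m; "tool_pos": TCP position; "tcp_rot": TCP orientation; "ft_force": force on the tool from outside, world axes, zero at the start; "torque": the same for the moment, N m; "gripper_width": finger opening in m; "gripper_force": force on a finger pad.
Only numpy, scipy, OpenCV 4.12 (cv2) and the standard library are available. Lean on these libraries where they do the work, as an engineer would, in place of code of your own. Each camera call takes 0.05 s, during which the arm holds its last target. There are 200 camera calls.

## Working session

There is one attempt and no reset: what is moved stays moved. The work goes in short steps, each a Python script; the robot and the scene stay as the last script left them, time stands still between calls to the robot, and variables do not carry over. Pictures are saved under pics/ and viewed, at most 14 in all, crops included, and the job is handed in when it is done.

```bash
mkdir -p pics; ls
cat > h.py <<'E'
import numpy as np, cv2
from plant import robot
def save(cam,name):
    c=robot.get_calibration(cam); im=robot.grab_frame(cam); cv2.imwrite('pics/'+name+'.png',im)
    np.save('pics/'+name+'.npy',c,allow_pickle=True); return im,c
def K(c):
    f=200/np.tan(np.radians(c['vertical_fov'])/2); return f
def ray(c,u,v):
    f=K(c); d=np.array([(u-c['cx'])/f,(v-c['cy'])/f]); s=d.copy()
    for _ in range(30): s=d/(1+c['k1']*(s@s))
    R=cv2.Rodrigues(np.array(c['rvec'],float))[0]; t=np.array(c['tvec'],float).ravel()
    return -R.T@t, R.T@np.array([s[0],s[1],1])
def at(c,u,v,z):
    o,d=ray(c,u,v); return o+d*(z-o[2])/d[2]
def proj(c,p):
    R=cv2.Rodrigues(np.array(c['rvec'],float))[0]; t=np.array(c['tvec'],float).ravel()
    q=R@np.array(p,float)+t; s=q[:2]/q[2]; s=s*(1+c['k1']*(s@s)); return s*K(c)+[c['cx'],c['cy']]
def load(name): return np.load('pics/'+name+'.npy',allow_pickle=True).item()
E
python3 - <<'E'
from h import *
for n in('scene','top'):
    im,c=save(n,n+'0'); print(c); 
    cv2.imwrite('pics/'+n+'0b.png',cv2.resize(im,(800,500),interpolation=cv2.INTER_CUBIC))
print(robot.observe())
E
```

```text
pics
{'vertical_fov': 49.40196137483217, 'cx': 316.40258697458165, 'cy': 197.0016462766153, 'k1': -0.05433889941295627, 'rvec': array([ 1.85342445,  2.02983499, -0.54986394]), 'tvec': array([ 0.12527104, -0.36050274,  1.62451613])}
{'vertical_fov': 57.91179771258487, 'cx': 321.44984179366486, 'cy': 201.34636927189706, 'k1': -0.004699113567205804, 'rvec': array([ 2.0803783 , -2.12747153,  0.22847472]), 'tvec': array([-0.05340275,  0.53077258,  1.21745366])}
{'time': 0.1, 'q': array([-7.66438548e+01,  5.99515471e+00,  5.53261569e+00,  8.96050632e+01,
        1.42901134e-03,  7.75273383e+01]), 'qvel': array([-0.01613735, -0.10731332,  0.06288482,  0.11858036, -0.00954445,
        0.01318705]), 'joint_torque': array([ 4.08034670e-03, -5.58205247e+01,  5.04722106e+01,  1.28828333e-02,
       -2.59874769e-04, -1.80317039e-05]), 'tool_pos': array([ 0.26138067, -0.53984237,  0.30321104]), 'tcp_rot': array([-1.79934302e+02, -1.59955930e-02,  2.58287970e+01]), 'ft_force': array([ 0.68774608,  0.48845888, -0.10490236]), 'torque': array([-0.00947936, -0.01608615, -0.00726632]), 'gripper_force': 0.0, 'gripper_width': 0.08535019517316317}
```

View pics/top0b.png

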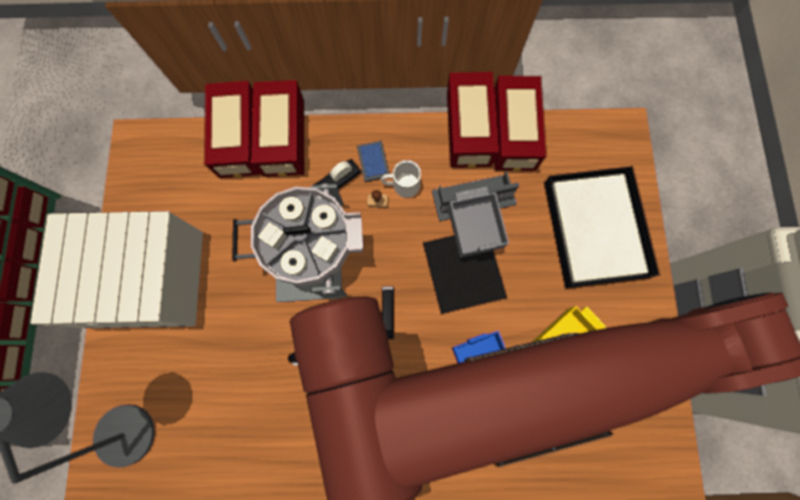

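View pics/scene0b.png

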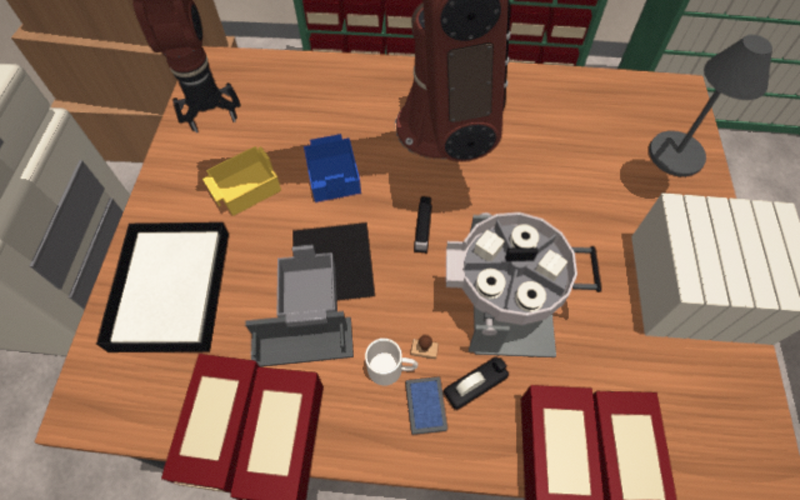

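Both pictures show three reels and two cartons in the carousel: pan centre at top(800) (300,234), handle (235,240), lip (358,232). The grey bin hangs at (480,222) with its tab at (480,253), and the mat's centre is near (465,270). I'll compute coarse positions from these.

Run:
```python
from h import *
np.set_printoptions(precision=4,suppress=True)
c=load('top0')
for n,u,v,z in[('pan',300,234,.202),('handle',235,240,.18),('lip',358,232,.163),('tab',480,253,.145),('hook',477,197,.11),('panL',440,213,.105),('panR',514,194,.105),('m1',423,243,.003),('m3',506,297,.003),('m4',440,312,.003),('m2',492,232,.003),('mug',406,178,.095),('stamp',377,195,.078),('staplerF',388,290,.05),('staplerB',390,335,.05)]:
    print(n,at(c,u/1.25,v/1.25,z))
s=load('scene0')
for n,u,v,z in[('pan',519,263,.202),('handle',597,268,.18),('tab',303,253,.145),('m1',293,232,.003),('m2',367,224,.003),('m3',374,296,.003),('stL',420,248,.05),('stR',425,200,.05),('panL',250,320,.105),('panR',352,320,.105)]: print(n,at(s,u/1.25,v/1.25,z))
w=robot.get_calibration('wrist'); R=cv2.Rodrigues(w['rvec'])[0]
print(w, -R.T@w['tvec'].ravel(), R, robot.observe()['tool_pos'])
```

```text
pan [0.549  0.1905 0.202 ]
handle [0.5429 0.3625 0.18  ]
lip [0.5614 0.048  0.163 ]
tab [ 0.5018 -0.2703  0.145 ]
hook [ 0.6688 -0.2776  0.11  ]
panL [ 0.6263 -0.1734  0.105 ]
panR [ 0.6769 -0.3823  0.105 ]
m1 [ 0.5667 -0.1285  0.003 ]
m3 [ 0.4011 -0.3625  0.003 ]
m4 [ 0.3624 -0.1707  0.003 ]
m2 [ 0.5956 -0.3348  0.003 ]
mug [ 0.7356 -0.0819  0.095 ]
stamp [0.6927 0.002  0.078 ]
staplerF [ 0.4227 -0.0243  0.05  ]
staplerB [ 0.299  -0.0279  0.05  ]
pan [0.5568 0.1954 0.202 ]
handle [0.5423 0.3702 0.18  ]
tab [ 0.5427 -0.2867  0.145 ]
m1 [ 0.4062 -0.3613  0.003 ]
m2 [ 0.3643 -0.168   0.003 ]
m3 [ 0.5719 -0.1255  0.003 ]
stL [ 0.4522 -0.0211  0.05  ]
stR [ 0.306  -0.0184  0.05  ]
panL [ 0.7011 -0.3855  0.105 ]
panR [ 0.6801 -0.1578  0.105 ]
{'vertical_fov': 64.09969671008713, 'cx': 318.3162437850092, 'cy': 201.39751107850265, 'k1': -0.029909431389820832, 'rvec': array([-2.4403,  1.5318,  0.2305]), 'tvec': array([-0.5997, -0.0358,  0.3791])} [ 0.3299 -0.507   0.3725] [[ 0.4346 -0.9006 -0.0008]
 [-0.861  -0.4157  0.293 ]
 [-0.2642 -0.1266 -0.9561]] [ 0.2614 -0.5398  0.3032]
```

Run:
```python
from h import *
robot.move_pose([0.50,0.20,0.47],[180,0,0]); robot.pause(.3)
im,c=save('wrist','w1'); cv2.imwrite('pics/w1b.png',cv2.resize(im,(800,500),interpolation=cv2.INTER_CUBIC))
robot.move_pose([0.51,-0.29,0.42],[180,0,77]); robot.pause(.3)
im,c=save('wrist','w2'); cv2.imwrite('pics/w2b.png',cv2.resize(im,(800,500),interpolation=cv2.INTER_CUBIC))
print(robot.observe()['time'],robot.observe()['q'])
```

```text
7.8 [-4.23789927e+01  7.34360137e+00  1.93244299e+01  1.01980245e+02
 -7.59687331e-04  6.06104668e+01]
```

View pics/w1b.png

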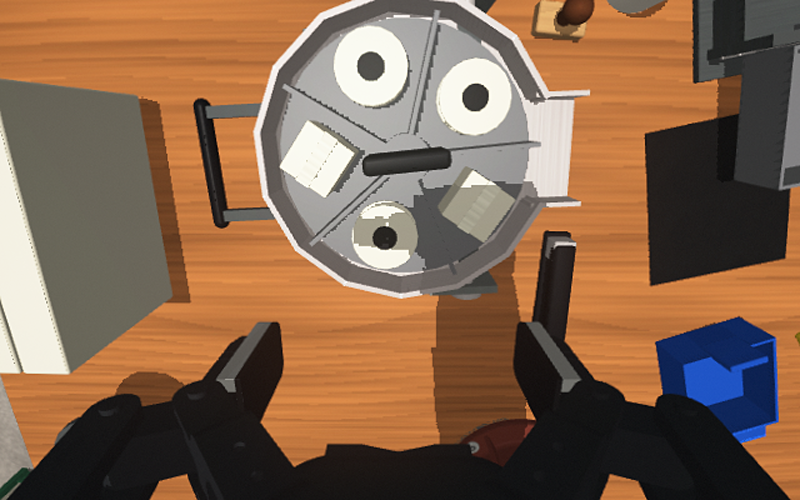

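View pics/w2b.png

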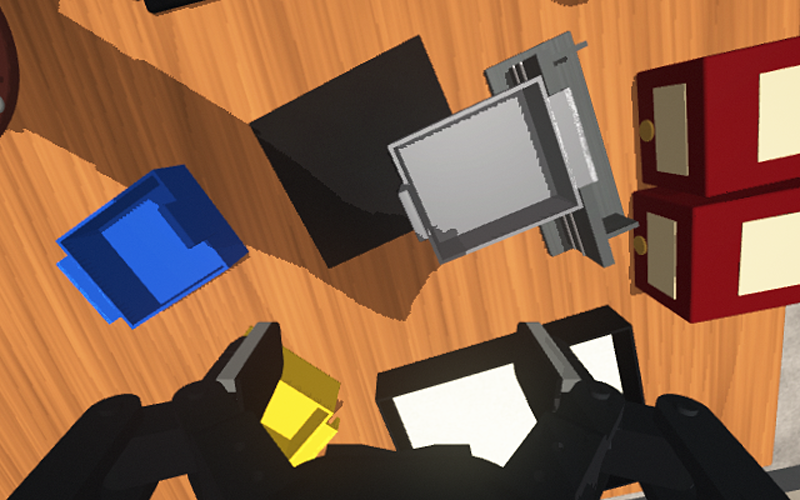

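w1 shows the handle ends at (202,103)/(222,222), the lip ends at (573,98)/(568,200) and the turning bar from (365,163) to (449,158). w2 shows the bin rim corners at (388,148), (541,77), (581,207) and (440,263), with the tab around (413,212).

Run:
```python
from h import *
np.set_printoptions(precision=4,suppress=True)
c=load('w1'); A=lambda u,v,z: at(c,u/1.25,v/1.25,z)
h1,h2=A(202,103,.187),A(222,222,.187); l1,l2=A(573,98,.163),A(568,200,.163)
print('handle',(h1+h2)/2,h1-h2,'lip',(l1+l2)/2,l1-l2)
print('bar',A(365,163,.245),A(449,158,.245), 'bartopmid',A(407,158,.252))
print('reels',A(371,65,.193),A(476,97,.193),A(385,237,.193))
c=load('w2')
r=[A(*p,.11) for p in[(388,148),(541,77),(581,207),(440,263)]]
print('bin',r,'c',np.mean(r,0)); x=(r[1]+r[2]-r[0]-r[3])/2; print('len',np.linalg.norm(x),np.degrees(np.arctan2(x[1],x[0])))
y=(r[0]+r[1]-r[2]-r[3])/2;print(np.linalg.norm(y),np.degrees(np.arctan2(y[1],y[0]))-90)
print('tab', A(404,188,.145),A(425,237,.145))
print('mat',[A(*p,.003) for p in[(250,125),(418,36),(328,268)]])
im=cv2.imread('pics/w2.png'); cr=im[100:220,290:490]; cv2.imwrite('pics/w2c.png',cv2.resize(cr,None,fx=4,fy=4,interpolation=cv2.INTER_CUBIC))
```

```text
handle [0.5475 0.362  0.187 ] [0.102  0.0042 0.    ] lip [0.5578 0.0412 0.163 ] [0.0915 0.0062 0.    ]
bar [0.553  0.2239 0.245 ] [0.5564 0.1634 0.245 ] bartopmid [0.5569 0.1938 0.252 ]
reels [0.6258 0.2215 0.193 ] [0.6017 0.1365 0.193 ] [0.4838 0.2119 0.193 ]
bin [array([ 0.5157, -0.2307,  0.11  ]), array([ 0.6616, -0.2014,  0.11  ]), array([ 0.6847, -0.3262,  0.11  ]), array([ 0.5404, -0.3513,  0.11  ])] c [ 0.6006 -0.2774  0.11  ]
len 0.1476622729129122 10.600355832712163
0.12497493401373624 11.030284922754774
tab [ 0.5224 -0.265   0.145 ] [ 0.531  -0.3118  0.145 ]
mat [array([ 0.3614, -0.1723,  0.003 ]), array([ 0.5723, -0.1252,  0.003 ]), array([ 0.4018, -0.3633,  0.003 ])]
```

View pics/w2c.png

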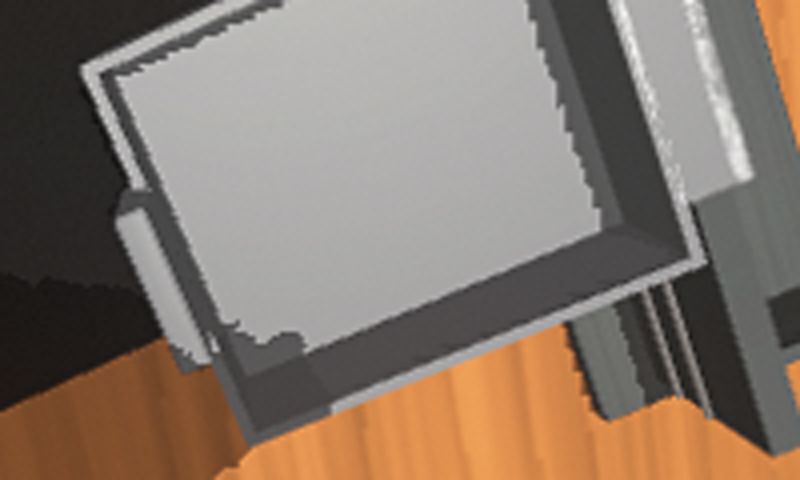

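The tab top's middle is at crop (166,284), which puts it at about (0.527,-0.288) and agrees with the bin pose (0.6006,-0.2774, yaw 10.8°). I'll grasp it and unhook the bin.

```bash
cat >> h.py <<'E'
np.set_printoptions(precision=4,suppress=True)
CY=2.3; CC=np.array([.5545,.192])           # carousel yaw, axis
def R2(a): a=np.radians(a); return np.array([[np.cos(a),-np.sin(a)],[np.sin(a),np.cos(a)]])
def car(x,y,z): return np.append(CC+R2(CY)@[x,y],z)
def st(tag=''):
    o=robot.observe(); print(tag,'t%.1f'%o['time'],o['tool_pos'],o['tcp_rot'],'F',o['ft_force'],'w %.4f f %.1f'%(o['gripper_width'],o['gripper_force'])); return o
E
python3 - <<'E'
from h import *
c=[.6006,-.2774]; t=np.array(c)+R2(10.8)@[-.076,0]; print(t)
robot.set_gripper(.05)
robot.move_pose([*t,.26],[180,0,100.8])
print(robot.line_to([*t,.182],vel=.08,guard=12)); st()
robot.set_gripper(0); st('grip')
robot.line_to([*t,.192],vel=.04); st('up1')
robot.line_to([*t,.275],vel=.08); st('up2')
im,_=save('scene','s2'); cv2.imwrite('pics/s2c.png',cv2.resize(im[100:330,150:500],None,fx=2,fy=2))
E
```

```text
[ 0.5259 -0.2916]
False
 t10.1 [ 0.5262 -0.2919  0.1827] [179.9605   0.0479 100.8004] F [-0.42   -0.2052  0.2775] w 0.0500 f 0.0
grip t10.5 [ 0.5243 -0.2922  0.1831] [-179.7785    0.0361  100.7419] F [-16.6373  -0.5335  12.1598] w 0.0096 f 58.5
up1 t10.9 [ 0.526  -0.2915  0.1917] [-179.9931   -0.009   100.8059] F [-0.8012  0.6555 -2.8572] w 0.0090 f 58.5
up2 t12.1 [ 0.5258 -0.2915  0.2742] [-179.9591   -0.051   100.8027] F [-0.8122 -0.1066 -2.3811] w 0.0089 f 58.4
```

View pics/s2c.png

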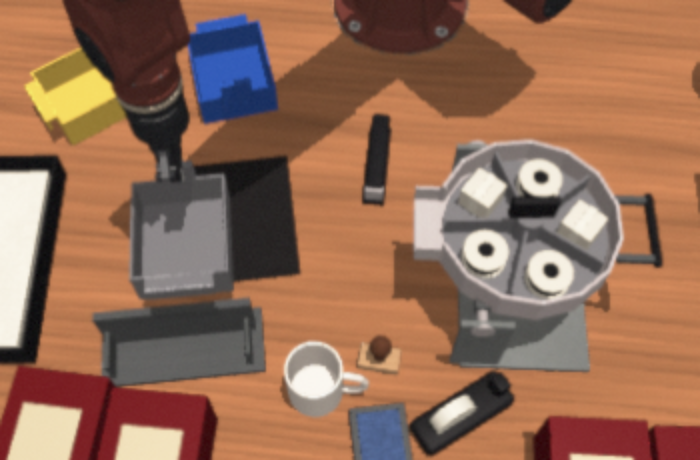

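The bin is lifted clear of the panel and is level in the gripper. Next I carry it to the catch spot.

Run:
```python
from h import *
# bin yaw = 90+CY ; tab 76 mm further from carousel
T=lambda y,z: car(0,y-.076,z)
rot=[180,0,180+CY]
robot.line_to(T(-.275,.28),vel=.12,rotation=rot); st('over')
robot.line_to(T(-.275,.155),vel=.12); st('low')
robot.line_to(T(-.187,.155),vel=.1); st('in')
print(robot.line_to(T(-.187,.13),vel=.04,guard=4)); st('down')
robot.set_gripper(.04); st('open')
robot.line_to(T(-.187,.26),vel=.15)
robot.move_pose(T(-.24,.40),[180,0,90]); robot.pause(.2)
im,_=save('wrist','w3'); cv2.imwrite('pics/w3b.png',cv2.resize(im,(800,500),interpolation=cv2.INTER_CUBIC)); st()
```

```text
over t13.7 [ 0.5685 -0.159   0.28  ] [-179.9947   -0.0005 -177.7639] F [ 0.3976 -0.4922 -2.329 ] w 0.0088 f 58.4
low t14.9 [ 0.5691 -0.159   0.156 ] [-179.9567    0.0746 -177.7005] F [ 0.0452 -0.441  -2.1297] w 0.0087 f 58.4
in t15.9 [ 0.5652 -0.0712  0.155 ] [-179.9828    0.0067 -177.7192] F [ 0.2255 -0.5949 -3.0655] w 0.0092 f 58.4
True
down t16.3 [ 0.5654 -0.0712  0.1453] [-179.9939    0.0584 -177.7286] F [0.1467 0.6091 2.3545] w 0.0087 f 60.0
open t16.7 [ 0.5648 -0.0709  0.1449] [ 179.9867   -0.0415 -177.7201] F [-0.5415 -0.8785 -0.0305] w 0.0399 f 0.0
 t19.2 [ 0.5671 -0.1236  0.3997] [-179.977    -0.011    90.0309] F [-0.0389  0.2233 -0.2659] w 0.0401 f 0.0
```

View pics/w3b.png

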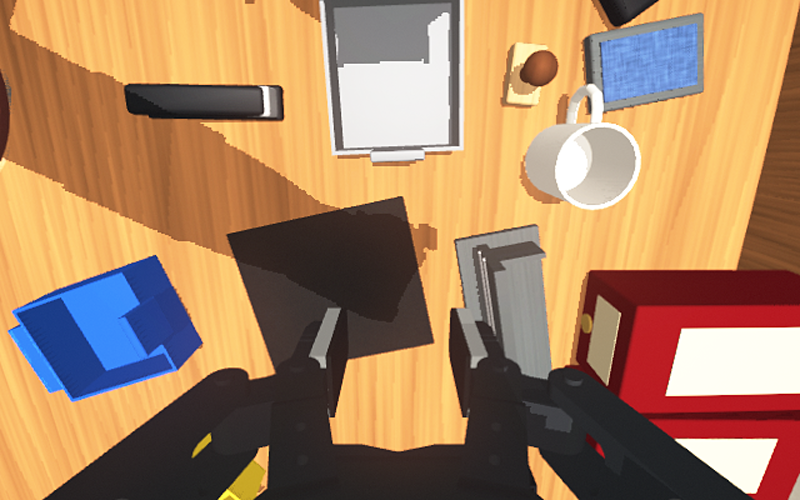

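The bin stands at the spout, with rim corners at (334,154)/(464,150) and the tab at (397,156). The mat corners are visible at (227,234), (403,197) and (433,343). I'll check the bin's position, then turn the wheel to -0.628.

Run:
```python
from h import *
c=load('w3'); A=lambda u,v,z: at(c,u/1.25,v/1.25,z)
a,b=A(334,154,.065),A(464,150,.065); m=(a+b)/2; d=(b-a)[:2]
n=np.array([-d[1],d[0]])/np.hypot(*d); print('rim',a,b,'yaw',np.degrees(np.arctan2(n[1],n[0])),'centre',m[:2]+n*.075,'want',car(0,-.187,0),'tab',A(397,156,.1))
m=[A(*p,.003) for p in[(227,234),(403,197),(433,343)]]; print('mat',m,(m[0]+m[2])/2)
# wheel: bar yaw = CY + wheel(deg). tool yaw so tool y along wheel x: yaw=CY+90+wheel
def yw(w): return CY+90+np.degrees(w)
G=lambda z: [*CC,z]
robot.move_pose(G(.36),[180,0,yw(.02)])
im,_=save('wrist','w4')
print(robot.line_to(G(.287),vel=.08,guard=12)); st()
robot.set_gripper(0); st('grip')
for w in(-.3,-.628): robot.line_to(G(.287),vel=.05,rotation=[180,0,yw(w)]); st('w%.2f'%w)
```

```text
rim [ 0.5053 -0.0715  0.065 ] [ 0.6333 -0.0678  0.065 ] yaw 91.68729202709412 centre [0.5671 0.0053] want [0.562  0.0052 0.    ] tab [ 0.5675 -0.0714  0.1   ]
mat [array([ 0.3614, -0.1689,  0.003 ]), array([ 0.5743, -0.1244,  0.003 ]), array([ 0.6144, -0.3171,  0.003 ])] [ 0.4879 -0.243   0.003 ]
False
 t21.6 [0.5547 0.192  0.2877] [179.9441  -0.0055  93.4463] F [-0.1481  0.2938  0.0195] w 0.0401 f 0.0
grip t21.9 [0.5528 0.1919 0.2878] [-179.8024    0.0337   93.4598] F [-13.7594  -2.2706   8.1657] w 0.0136 f 61.3
w-0.30 t22.4 [0.5522 0.192  0.2878] [-179.7491    0.1081   75.1144] F [-17.9116  -3.9616  10.2303] w 0.0132 f 61.4
w-0.63 t22.9 [0.5516 0.1922 0.2878] [-179.7329    0.2011   56.3396] F [-21.8276  -2.2299  11.5871] w 0.0130 f 61.6
```

```bash
sed -i 's/CC=np.array(\[.5545,.192\])/CC=np.array([.551,.192])/' h.py
cat >> h.py <<'E'
HY=-.060; HZ=.145
def hpt(t,lift=0):   # TCP for handle tilt t, tool down, grasp point on handle
    y=.232*np.cos(t)-.035*np.sin(t); z=.232*np.sin(t)+.035*np.cos(t)
    p=car(0,HY+y,HZ+z+.054+lift); return p
HROT=[180,0,CY]      # tool y along carousel y
def tip():
    robot.set_gripper(.04); p=hpt(0)
    robot.move_pose(p+[0,0,.09],HROT)
    print('guard',robot.line_to(p,vel=.1,guard=10)); robot.set_gripper(0); st('grip')
    ts=np.linspace(0,.86,10)[1:]
    for t in ts:
        robot.line_to(hpt(t),vel=.12)
    o=st('tipped'); return o
def untip():
    for t in np.linspace(.86,0,8)[1:]: robot.line_to(hpt(t),vel=.15)
    st('level'); robot.set_gripper(.04); robot.line_to(hpt(0)+[0,0,.1],vel=.2)
E
python3 - <<'E'
from h import *
p=robot.observe()['tool_pos']; robot.set_gripper(.04); robot.line_to([p[0],p[1],.38],vel=.15)
for a in(0,180):
    q=robot.ik(hpt(0)+[0,0,.09],[180,0,CY+a]); print(q)
im,c=save('top','t5'); cv2.imwrite('pics/t5c.png',cv2.resize(im[120:260,180:330],None,fx=4,fy=4))
w=load('w4')
tip(); robot.pause(.5); im,c=save('scene','s5'); im2,_=save('top','t5b')
a=cv2.resize(im[130:300,330:500],(595,595))
cv2.imwrite('pics/s5c.png',a); st()
E
```

```text
[  22.3524   16.2108   19.1223   92.9115    0.     -159.9476]
[22.3524 16.2108 19.1223 92.9115  0.     20.0524]
guard False
grip t29.9 [0.5443 0.3655 0.2351] [-179.7783   -0.1024    2.367 ] F [-0.6052  8.8441  2.098 ] w 0.0118 f 58.4
tipped t32.9 [0.5486 0.2596 0.4029] [-179.496    -0.4758    2.4053] F [-0.9891 16.9189 20.6112] w 0.0121 f 59.6
 t33.5 [0.5485 0.2601 0.4026] [-179.4952   -0.4769    2.4488] F [-1.304  16.9444 20.4258] w 0.0119 f 59.6
```

View pics/s5c.png

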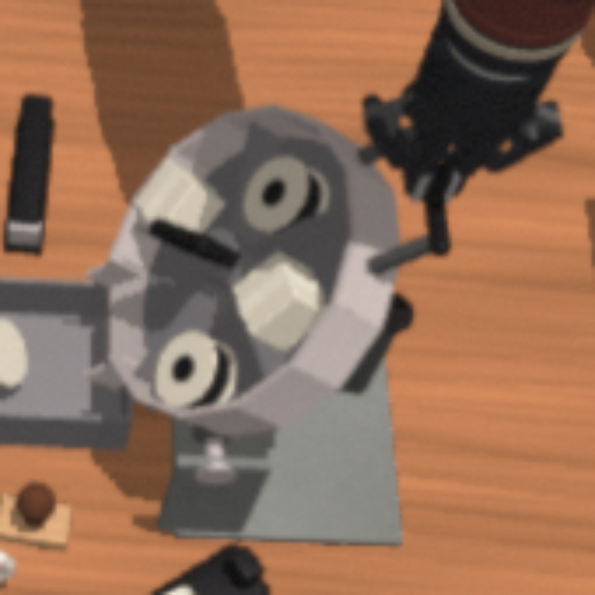

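The scene crop shows the pan tipped, one reel in the bin at the left edge, and the rest held back. The force suggests the inner finger touches the pan wall, so from here I'll grip higher on the fingers and tip slightly less. Now level it and turn to the next reel.

```bash
cat >> h.py <<'E'
def hp(t): return hpt(t,.007)
def tip():
    robot.set_gripper(.04); p=hp(0)
    robot.move_pose(p+[0,0,.09],HROT2)
    print('guard',robot.line_to(p,vel=.1,guard=10)); robot.set_gripper(0); st('grip')
    for t in np.linspace(0,.84,10)[1:]: robot.line_to(hp(t),vel=.12)
    return st('tipped')
HROT2=[180,0,CY+180]
def turn(w0,w1,flip=0):
    Y=lambda w:[180,0,(CY+90+np.degrees(w)+flip+180)%360-180]
    robot.set_gripper(.04); robot.move_pose([*CC,.37],Y(w0))
    print('guard',robot.line_to([*CC,.288],vel=.1,guard=12)); robot.set_gripper(0); st('grip')
    n=int(np.ceil(abs(w1-w0)/.45))
    for w in np.linspace(w0,w1,n+1)[1:]: robot.line_to([*CC,.288],vel=.08,rotation=Y(w))
    st('turned'); robot.set_gripper(.04); robot.line_to([*CC,.37],vel=.2)
E
python3 - <<'E'
from h import *
untip()
turn(-.628,-1.885,180)
p=hp(0)+[0,0,.09]; robot.move_pose(p,HROT2)
im,c=save('top','t6'); cv2.imwrite('pics/t6c.png',cv2.resize(im[130:250,170:320],(750,600),interpolation=cv2.INTER_CUBIC)); st()
E
```

```text
level t35.8 [0.544  0.3654 0.2343] [-179.8376   -0.0567    2.3939] F [ 1.3205  8.4037 -1.2305] w 0.0117 f 69.1
guard False
grip t40.1 [0.5511 0.1922 0.2889] [-179.9633    0.0469 -123.6668] F [-2.375   0.3969  5.0412] w 0.0134 f 59.5
turned t41.8 [0.5503 0.194  0.2889] [179.7657  -0.0789 164.3853] F [-4.6614 12.0844  6.9958] w 0.0128 f 59.9
 t43.5 [0.5441 0.3633 0.3305] [-179.9654   -0.0398 -177.7469] F [-0.2304 -1.4132 -0.3159] w 0.0401 f 0.0
```

View pics/t6c.png

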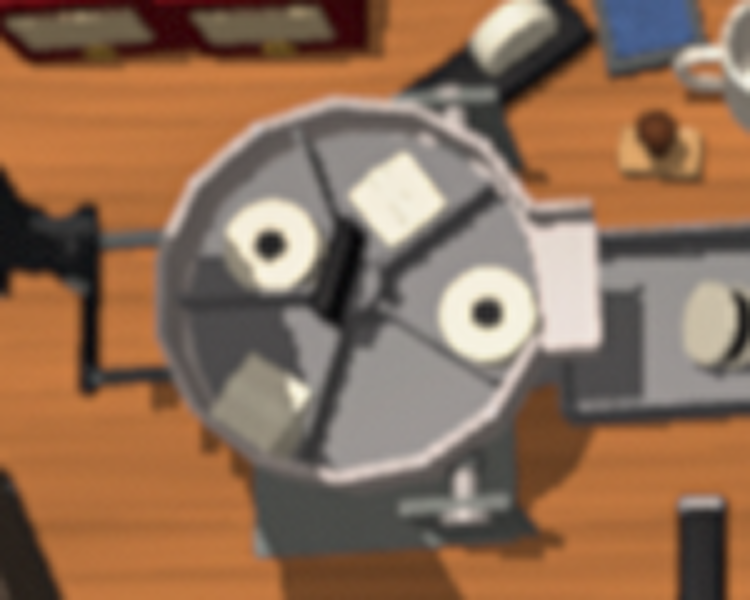

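The second reel's compartment faces the spout, with the reel at (487,313). The bin looks shifted and rotated, with rim corners at about (600,232) and (570,418), so I'll check whether it was knocked.

Run:
```python
from h import *
for n in('top','scene'):
    im,c=save(n,n+'7')
c=load('top7')
print(proj(c,[.567,.005,.065]))
im=cv2.imread('pics/top7.png'); cv2.imwrite('pics/t7c.png',cv2.resize(im[140:240,250:375],(750,600),interpolation=cv2.INTER_CUBIC))
```

```text
[301.3305 191.012 ]
```

View pics/t7c.png

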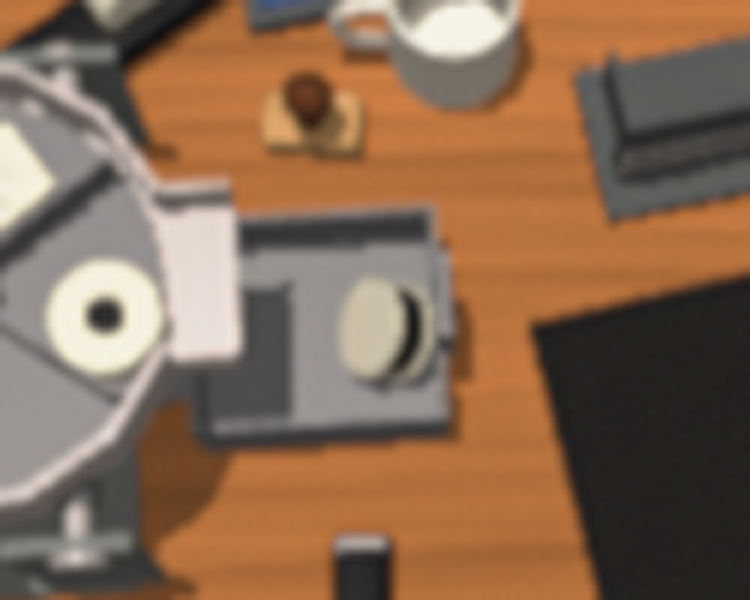

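The bin's far rim corners are at crop (433,207) and (452,422). The first reel leans against the tab wall inside it.

Run:
```python
from h import *
c=load('top7')
a,b=[at(c,250+u/6,140+v/6,.065) for u,v in[(433,207),(452,432)]]
d=(a-b)[:2]; n=np.array([-d[1],d[0]])/np.hypot(*d); m=((a+b)/2)[:2]
print(a,b,np.hypot(*d),'yaw',np.degrees(np.arctan2(n[1],n[0])),'centre',m+n*.075, 'want',car(0,-.187,0))
print('lip chk',proj(c,car(0,-.153,.163)),[at(c,250+u/6,140+v/6,.163) for u,v in[(237,205),(240,355)]])
```

```text
[ 0.6261 -0.07    0.065 ] [ 0.4896 -0.078   0.065 ] 0.13670666111577431 yaw 93.36137053168336 centre [0.5534 0.0009] want [0.5585 0.0052 0.    ]
lip chk [289.1099 186.8033] [array([0.6001, 0.0377, 0.163 ]), array([0.5157, 0.0363, 0.163 ])]
```

The bin is within 6 mm of the catch spot, so I tip the second reel.

```bash
cat >> h.py <<'E'
def untip():
    for t in np.linspace(.84,0,8)[1:]: robot.line_to(hp(t),vel=.15)
    st('level'); robot.set_gripper(.04); robot.line_to(hp(0)+[0,0,.1],vel=.2)
E
python3 - <<'E'
from h import *
tip(); robot.pause(.6); save('scene','s8'); st()
untip()
turn(-1.885,-4.398,0)
robot.move_pose(hp(0)+[0,0,.09],HROT2)
im,c=save('top','t9'); im0=cv2.imread('pics/s8.png')
a=cv2.resize(im[130:250,170:350],(750,500),interpolation=cv2.INTER_CUBIC); cv2.imwrite('pics/t9c.png',a)
st()
E
```

```text
guard False
grip t45.5 [0.5443 0.3655 0.2421] [ 179.7798    0.1035 -177.6346] F [0.3894 8.2419 1.065 ] w 0.0114 f 58.5
tipped t48.5 [0.5484 0.2635 0.4072] [ 179.4936    0.4713 -177.5874] F [-0.7199 17.425  20.639 ] w 0.0111 f 59.6
 t49.1 [0.5484 0.264  0.4069] [ 179.494     0.4721 -177.5512] F [-1.1115 16.6608 20.2439] w 0.0110 f 59.6
level t51.5 [0.5454 0.3653 0.2415] [ 179.8136    0.2233 -177.678 ] F [ 6.2335  8.2    -2.8622] w 0.0115 f 70.0
guard False
grip t56.7 [0.5518 0.1934 0.2893] [-179.753    -0.1216  -15.6477] F [3.1429 9.1701 2.8041] w 0.0133 f 62.1
turned t60.1 [0.5525 0.1935 0.2893] [ 179.8764    0.3326 -159.6535] F [ 8.7696 10.2707  0.8723] w 0.0133 f 61.8
 t61.8 [0.5442 0.363  0.3305] [-179.9619   -0.0443 -177.6906] F [ 0.2758 -0.2944 -0.2724] w 0.0398 f 0.0
```

View pics/t9c.png

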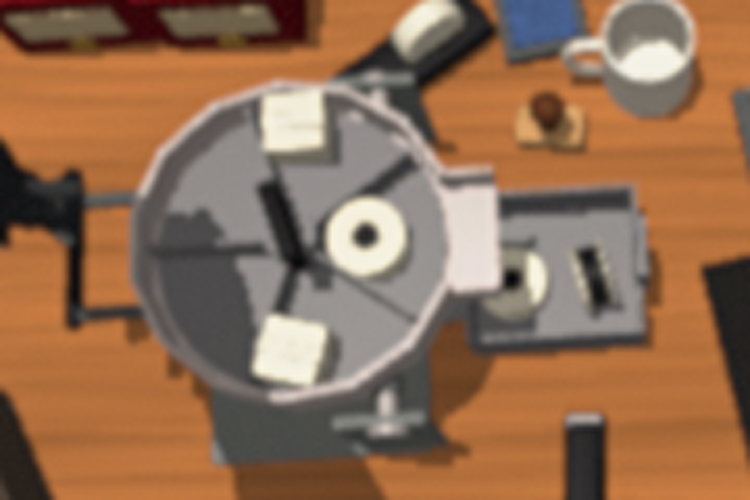

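Two reels are in the bin, one flat and one on edge, and the third is at the spout (365,235). I'll tip that one.

Run:
```python
from h import *
tip(); robot.pause(.6); save('scene','s10'); st()
untip()
t=car(0,-.263,0)
robot.move_pose([t[0],t[1]-.05,.40],[180,0,90]); robot.pause(.2)
im,c=save('wrist','w11'); im2,_=save('scene','s11'); save('top','t11')
b=cv2.resize(im2[130:300,320:500],(500,472),interpolation=cv2.INTER_CUBIC); a=cv2.resize(im[:200,150:480],(500,303))
cv2.imwrite('pics/w11c.png',cv2.resize(np.vstack([a,cv2.resize(b,(500,290))]),(500,593))); st()
```

```text
guard False
grip t63.7 [0.5443 0.3655 0.2421] [ 179.778     0.1007 -177.6343] F [0.4789 8.2803 1.6251] w 0.0121 f 58.5
tipped t66.7 [0.5484 0.2635 0.4073] [ 179.5005    0.4723 -177.5916] F [-1.442  17.6751 19.9377] w 0.0114 f 59.6
 t67.4 [0.5483 0.264  0.407 ] [ 179.5016    0.4708 -177.5537] F [-1.4918 15.9063 20.1376] w 0.0118 f 59.6
level t69.8 [0.5459 0.3652 0.2418] [ 179.8234    0.2964 -177.6901] F [ 8.8047  7.7647 -1.3352] w 0.0116 f 70.6
 t72.9 [ 0.5616 -0.1204  0.4   ] [-179.996    -0.0019   90.038 ] F [ 0.1356 -0.3624 -0.4536] w 0.0399 f 0.0
```

View pics/w11c.png

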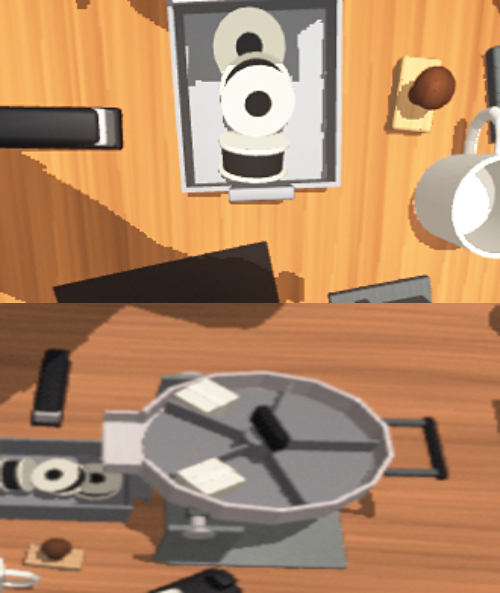

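All three reels are in the bin and both cartons are still in the level carousel. The tab is at crop (262,193), and the rim corners are at (185,191) and (340,184). Next I grip the tab, a little high, and carry the bin to the mat centre (0.488,-0.244).

Run:
```python
from h import *
c=load('w11'); s=330/500
a,b=[at(c,150+u*s,v*s,.065) for u,v in[(185,191),(340,184)]]; t=at(c,150+262*s,193*s,.1)
d=(b-a)[:2]; n=np.array([-d[1],d[0]])/np.hypot(*d); yaw=np.degrees(np.arctan2(n[1],n[0])); m=((a+b)/2)[:2]
print(a,b,yaw,'centre',m+n*.075,'tab',m-n*.001,t)
p=(m-n*.001+t[:2])/2; rot=[180,0,90+yaw]
robot.set_gripper(.032); robot.move_pose([*p,.24],rot)
print(robot.line_to([*p,.141],vel=.08,guard=8)); st()
robot.set_gripper(0); robot.pause(.2); st('grip')
robot.line_to([*p,.150],vel=.03); st('up')
save('scene','s12')
```

```text
[ 0.5059 -0.0716  0.065 ] [ 0.6321 -0.066   0.065 ] 92.5469224649483 centre [0.5657 0.0061] tab [ 0.5691 -0.0698] [ 0.5682 -0.0708  0.1   ]
False
 t75.9 [ 0.569  -0.0704  0.1416] [-179.9782    0.0523 -177.4552] F [-0.3834 -0.3288 -0.2222] w 0.0319 f 0.0
grip t76.5 [ 0.569  -0.0705  0.1416] [-179.9646    0.0634 -177.4604] F [ 0.5374 -1.0705  5.8374] w 0.0094 f 59.5
up t76.9 [ 0.5684 -0.0702  0.1496] [ 179.9879   -0.0412 -177.4426] F [-0.146   0.6194 -4.4624] w 0.0093 f 58.5
```

Run:
```python
from h import *
M=np.array([.488,-.244]); by=101.5; tab=M+R2(by)@[-.076,0]; yaw0=92.5
p=robot.observe()['tool_pos']; q=p[:2]-R2(yaw0)@[.10,0]
def ok(tag):
    o=st(tag)
    if o['gripper_width']<.006 or o['gripper_force']<30: print('SLACK'); robot.set_gripper(0); st('re')
robot.line_to([p[0],p[1],.158],vel=.04); ok('u')
robot.line_to([*q,.158],vel=.07); ok('out')
robot.line_to([*q,.170],vel=.05); ok('u2')
robot.line_to([*tab,.170],vel=.07,rotation=[180,0,by+90]); ok('over')
print(robot.line_to([*tab,.138],vel=.03,guard=5)); ok('down')
im,c=save('scene','s13'); cv2.imwrite('pics/s13c.png',cv2.resize(im[130:300,150:500],(800,389),interpolation=cv2.INTER_CUBIC))
```

```text
u t77.3 [ 0.5686 -0.0703  0.1585] [-179.9795    0.046  -177.4539] F [-0.923   0.8173 -5.1572] w 0.0089 f 58.5
out t78.9 [ 0.5727 -0.1697  0.158 ] [ 179.99     -0.0013 -177.4249] F [-0.8558 -0.6282 -4.5474] w 0.0091 f 58.5
u2 t79.3 [ 0.5731 -0.1702  0.1707] [-179.9629    0.0602 -177.4477] F [ 0.2985  0.2922 -5.2951] w 0.0091 f 58.5
over t81.8 [ 0.5032 -0.3183  0.17  ] [ 179.9952    0.0029 -168.4868] F [ 0.7186 -0.0432 -4.3658] w 0.0092 f 58.5
True
down t82.6 [ 0.5031 -0.3186  0.1447] [-179.9947   -0.0142 -168.5053] F [-0.8972 -0.1437  4.0757] w 0.0093 f 60.1
```

View pics/s13c.png

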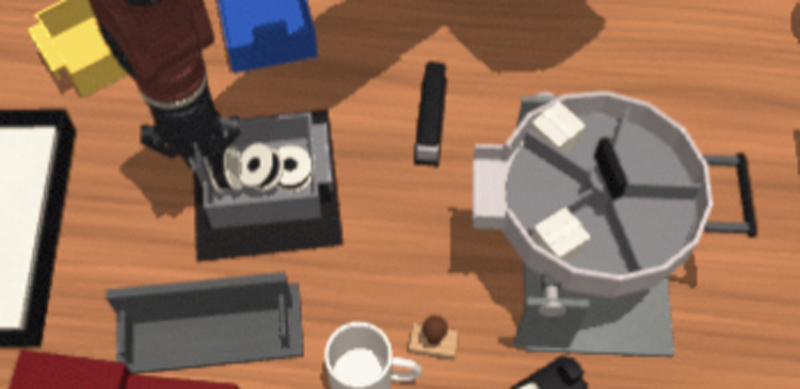

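The bin is down on the mat with all three reels in it. I'll release, back off and check that it is centred.

Run:
```python
from h import *
p=robot.observe()['tool_pos']; robot.set_gripper(.034); robot.line_to([p[0],p[1],.28],vel=.1)
robot.move_pose([.50,-.36,.42],[180,0,100]); robot.pause(.3)
im,c=save('wrist','w14'); cv2.imwrite('pics/w14c.png',cv2.resize(im[:300,120:520],(800,600),interpolation=cv2.INTER_CUBIC)); st()
```

```text
t86.2 [ 0.5    -0.3599  0.4199] [-179.9962   -0.0071  100.0181] F [ 0.0982  0.4994 -0.1939] w 0.0342 f 0.0
```

View pics/w14c.png

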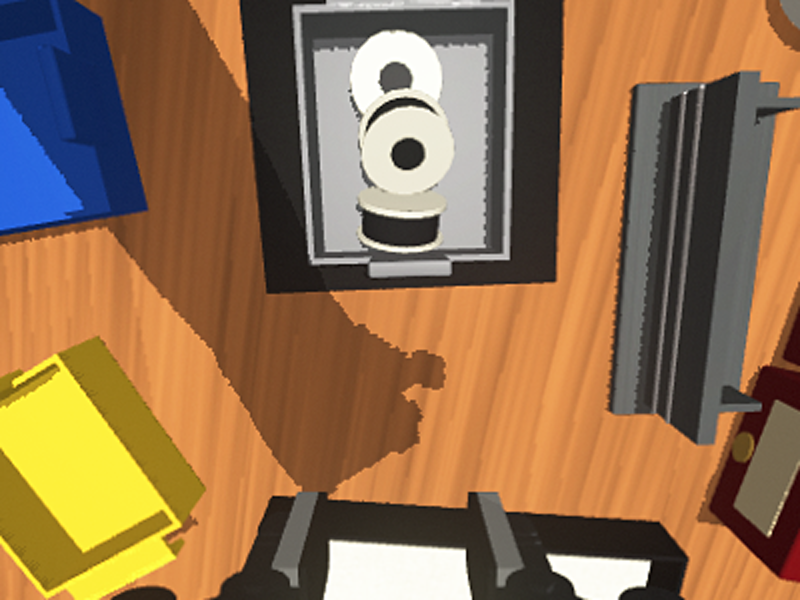

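The bin stands on the mat with rim corners at (294,8), (513,5), (508,262) and (311,263). The mat's near corners are at (267,293) and (556,282).

Run:
```python
from h import *
c=load('w14'); P=lambda u,v,z: at(c,120+u/2,v/2,z)
r=np.mean([P(*p,.068) for p in[(294,8),(513,5),(508,262),(311,263)]],0)
a,b=P(267,293,.003),P(556,282,.003); d=(b-a)[:2]; n=np.array([-d[1],d[0]])/np.hypot(*d)
print('bin',r,'mat',a,b,np.hypot(*d),((a+b)/2)[:2]+n*.1)
```

```text
bin [ 0.4876 -0.2459  0.068 ] mat [ 0.4025 -0.3642  0.003 ] [ 0.6162 -0.3183  0.003 ] 0.21859103467836097 [ 0.4883 -0.2435]
```

The bin is centred within 3 mm, so I'm handing in.

```bash
python3 -c "
from plant import robot
print(robot.job_done())"
```

```text
the job is handed in; nothing more can be done
None
```

I handed the job in at about 86 s: all three reels are in the upright bin within 3 mm of the mat's centre, both cartons are still in the level carousel, and I saw nothing else on the counter moved.

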